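# Load the blue filling capsule into the blue capsule feeder

### The job

Take the blue filling capsule out of the rack and drop it through the blue funnel, so that it ends up down in the clear well of the blue feeder. Leave the orange capsule standing in the rack.

Things in the scene. Friction and masses are not known exactly. Their poses are not given: they have to be found in the camera images.
- blue_capsule_center (a point): Centre of the upright blue capsule in the rack: cylinder 16 mm across, blue with a white band, 20 g; 46 mm long, of which the top 8 mm is a nozzle 11 mm across. z along it, up. Its foot (23 mm below this point) stands in a loose seat 4 mm deep; the rack's top is 19 mm below this point. It may swap seats with the orange one.
- capsule_rack: Fixed dark steel plate, 46 x 150 x 7 mm. Origin at the centre of its underside, on the trolley's top. Its y axis runs along the row of three seats, at y = -50, 0 and +50 mm; x across the row. The capsules stand in the two end seats, the middle one is empty.
- blue_feeder: Blue one of two like fixed feeders (other: orange; they may swap places). Origin: centre of the underside, on its axis, z up. Foot 84 mm wide. Funnel: rim 114 mm above the origin, mouth 80 mm inside, 90 outside, throat 25 wide at 68 mm. Below it a clear upright well, 26 mm inside, 32 outside, floor at 8 mm. A capsule standing in it has its centre at 31 mm.
- orange_capsule: Bystander, to be left standing in its seat: orange capsule of the same shape and size as the blue one; origin at the centre of its foot, z up along it.
Mind the look-alikes: they are no part of the job. Several things have the shape of the blue_feeder; the one meant has the colours described above.

How it is judged (in metres and radians):
On the way:
1. the blue capsule is over or in the mouth of the blue funnel (horizontal distance between blue_capsule_center and blue_feeder below 0.04 m and z of blue_capsule_center in the frame of blue_feeder above 0.07 m), for 0.02 s.
At the end, for the whole second after the job is handed in: The blue capsule lies at rest down in the blue feeder's well: its centre within 13 mm of the feeder's axis and less than 48 mm above the feeder's underside. The orange capsule still stands in its seat, moved less than 15 mm and tilted less than 0.3 rad (horizontal distance between blue_capsule_center and blue_feeder below 0.013 m and z of blue_capsule_center in the frame of blue_feeder below 0.048 m and linear speed of blue_capsule below 0.03 m/s and distance of orange_capsule from where it was at the start of the episode below 0.015 m and angle between orange_capsule's own z axis and vertical below 0.3 rad); the robot touches nothing.
It fails at once if the orange capsule is taken out of its seat or knocked over (distance of orange_capsule from where it was at the start of the episode above 0.03 m).
It also fails if it takes over 35 s, if anything falls off the work surface, if the arm or the gripper's body presses on something with over 40 N, if the wrist force passes 120 N, or if a joint passes its speed limit or range.

### The arm

A 7-joint arm with a two-finger parallel gripper is mounted at the origin on a cart in front of the work surface, level with it; the furniture and walls round the work are solid. World frame = base frame: x ahead of the robot, y to its left, z up, the work surface at z = 0. Lengths are in m, angles in degrees, forces in N, time in s.
With the tool pointing down it reaches from about 0.4 to 0.875 m from the base axis. Payload 4.4 kg.
Tool frame: the origin (TCP) lies between the finger pads; the fingertips stand 22 mm ahead of it and the grasp point (between the pads) lies 3 mm ahead of it; z points along the fingers, x is the direction in which the jaws open and shut, and the axes are right-handed (so a half turn about z gives the same grasp; the last joint's range is limited). The gripper opens to 85 mm and grips with 20 to 120 N. Pads are 22 mm wide; open, the fingers measure 114 mm over their backs; the gripper's body (76 mm by 85 mm) begins 54 mm behind the grasp point. The pads swing forward as they close: fully open they stand 13 mm farther back than shut.
Start: joints at [59.656, 36.005, 2.206, 86.941, -1.547, 57.084, -1.146], TCP at [0.291, -0.581, 0.253] pointing down, gripper open.
Joint ranges: [-175.42, 175.42], [-21.48, 121.26], [-71.46, 75.88], [10.55, 141.38], [-63.04, 243.04], [13.31, 113.54], [-168.57, 168.57]. Speed limits (degrees/s): [147.25, 147.25, 180, 180, 180, 180, 180].

### API

Orientations are given as a 3x3 rotation matrix whose columns are the frame's x, y, z axes.
In Python, from plant import r gives the robot as it stands. The module is installed in compiled form; this text tells all that it offers.
- The arm moves only by the tool step_arm, never from a script. Its argument "deltas" is a list of rows, each a list of 3 entries, a list of its own where there are three numbers: the shift along the tool's x, y, z in m, then the turn, a rotation vector about the tool's x, y, z in degrees, then the closure, from 0 (fully open) to 1 (shut). In form: [[[dx, dy, dz], [rx, ry, rz], fingers], ...]. A call has 1 to 10 rows; each row is the pose to reach, as a shift and turn from the pose commanded when the call began, along the tool's axes at that moment; what a row does not reach only later rows make up. A row lasts 1/10 s, in which the tool goes at most 50 mm and 8.59 degrees, less where a joint would pass 70% of its speed; a pose out of reach is approached as far as the arm can. A call with a gripper value outside its range is refused whole. The fingers move at their own pace and stop on an object; "newtons" is the grip in N (left out, the last holds). Time passes only in rows, so rows that repeat a pose let the fingers close. It gives the time, the measured TCP pose, the force and the opening at its end, in the units of the state.
- r.read_state(): the state, without advancing time (a new reading comes with each control period).
- r.get_image(name): name is "side" or "top"; returns the picture (400x640x3 uint8, red, green, blue); there is no depth.
- r.camera_model(name): a dict with "fx", "fy", "cx", "cy" (pixels), "rvec" (rotation vector, rad) and "tvec" (3), from world to camera coordinates, as OpenCV has them. Camera axes: x right, y down, z forward; pixel columns grow to the right and rows downward; lengths in m; the calibration is good to about 2 mm. A picture is of the moment at which its call begins. camera_model takes no time and is no camera call.
- r.finish_job(): hands the job in, once; it reports no verdict.
Trained networks look in the newest picture that a camera, given by its name, has taken for a name from the list of things; names that differ only in an ending like _2 or _b are one class to them, and where a whole thing is asked for, a point or a joint stands for the part that bears it (a point fixed in the world has none). Each returns a list of dicts, best first, with "conf" (0 to 1); they miss things now and then, are a little off and sometimes report something else, mostly with a low value. They report only what shows in the picture. A call takes as long as a camera call. They do not tell look-alikes from the thing itself.
- r.find_in(camera, label): "extent" ([left, top, right, bottom] in pixels, round what is visible of it).
- r.mark_of(camera, label): "uv" ([column, row] in pixels: a listed point, or the origin of a listed thing).
The state is a dict: "time_s": time; "joint_pos": joint angles; "joint_velocities": joint speeds; "tau": joint torques, N m; "eef_pos": TCP position; "eef_rot": TCP orientation; "force": force on the tool from outside, world axes, zero at the start; "wrist_torque": the same for the moment, N m; "width": finger opening in m.
Only numpy, scipy, OpenCV 4.12 (cv2) and the standard library are available. Lean on these libraries where they do the work, as an engineer would, in place of code of your own. Each camera call takes 0.05 s, during which the arm holds its last target.

## Working session

There is one attempt and no reset: what is moved stays moved. The work goes in short steps, Python scripts to look and compute and a tool call to move; the robot and the scene stay as the last step left them, time stands still between calls to the robot, and variables do not carry over. Pictures are saved under pics/ and viewed, and the job is handed in when it is done.

Besides the shell and the picture viewer there is one more tool, called after ">>>" as name(argument=value, ...), one argument or row to a line, values as JSON. step_arm: Moves the arm, as the interface text tells. Its arguments: {"type":"object","properties":{"deltas":{"type":"array"},"newtons":{"type":"number"}},"required":["deltas"]}

```bash
mkdir -p pics; cat > h.py <<'E'
import numpy as np, cv2
from plant import r
def cam(n):
    c=r.camera_model(n);K=np.array([[c['fx'],0,c['cx']],[0,c['fy'],c['cy']],[0,0,1]],float)
    R,_=cv2.Rodrigues(np.array(c['rvec'],float));return K,R,np.array(c['tvec'],float)
def ray(n,uv):
    K,R,t=cam(n);d=R.T@np.linalg.solve(K,[uv[0],uv[1],1]);return -R.T@t,d/np.linalg.norm(d)
def onz(n,uv,z):
    o,d=ray(n,uv);return o+d*(z-o[2])/d[2]
def tri(a,b):
    P=[];
    for n in('side','top'):
        K,R,t=cam(n);P.append(K@np.c_[R,t])
    X=cv2.triangulatePoints(P[0],P[1],np.array(a,float).reshape(2,1),np.array(b,float).reshape(2,1));return (X[:3]/X[3]).ravel()
def proj(n,X):
    K,R,t=cam(n);p=K@(R@np.array(X,float)+t);return p[:2]/p[2]
E
python3 - <<'E'
from h import *
np.set_printoptions(precision=4,suppress=True)
for n in('side','top'):
    im=r.get_image(n);cv2.imwrite(f'pics/{n}0.png',im[:,:,::-1])
    K,R,t=cam(n);print(n,'pos',-R.T@t,'fwd',R[2])
    for l in('blue_capsule_center','blue_feeder','capsule_rack','orange_capsule'):
        print(l,[(np.round(d['uv'],1),round(d['conf'],2)) for d in r.mark_of(n,l)])
s=r.read_state();print(s['time_s'],s['eef_pos'],np.array(s['eef_rot']),s['width'],s['force'])
E
```

```text
side pos [ 0.5065 -0.8314  0.5608] fwd [-0.0142  0.8558 -0.517 ]
blue_capsule_center [(array([290.6, 242.8]), 0.75)]
blue_feeder [(array([253.4, 169. ]), 0.97), (array([304.3, 193.8]), 0.7), (array([385.7, 226.2]), 0.67), (array([384.7, 191.4]), 0.62)]
capsule_rack [(array([302.4, 237.6]), 0.85)]
orange_capsule [(array([309.1, 224.8]), 0.56)]
top pos [0.4252 0.0389 0.9672] fwd [ 0.0753  0.0056 -0.9971]
blue_capsule_center [(array([378.8, 224.3]), 0.62)]
blue_feeder [(array([334.1, 147.6]), 0.92), (array([240.4, 268. ]), 0.81), (array([285.2, 222.8]), 0.79), (array([284.1, 143.5]), 0.74)]
capsule_rack [(array([358.6, 217.3]), 0.8), (array([380.4, 227.8]), 0.22)]
orange_capsule [(array([337.2, 213.2]), 0.62)]
0.5 [ 0.2908 -0.5813  0.2533] [[ 0.4473 -0.8944  0.    ]
 [-0.8944 -0.4473  0.0001]
 [-0.0001 -0.0001 -1.    ]] 0.08542988513715202 [ 0.3115  0.8086 -0.5132]
```

View pics/side0.png

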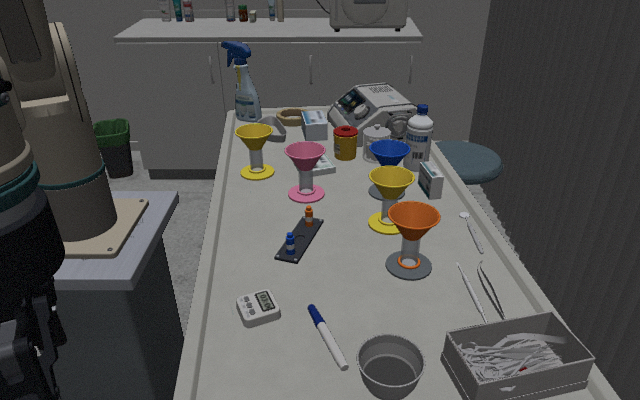

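View pics/top0.png

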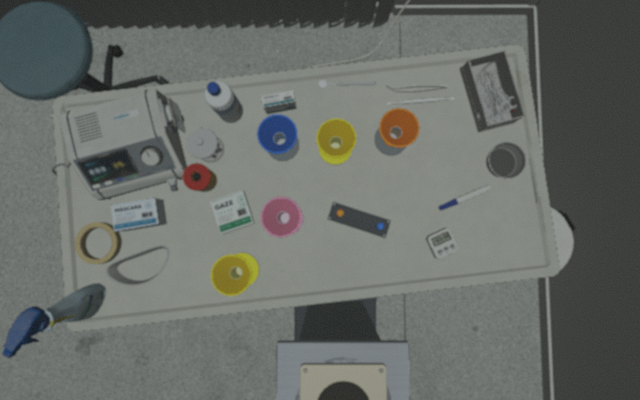

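The pictures show five funnel look-alikes. With side/top pixels they are: yellow (254,138)/(235,273), pink (306,157)/(282,217), yellow (391,185)/(337,140), orange (413,220)/(399,127) and blue (390,157)/(278,134). Only the last is blue with a grey foot, so it fits. The blue capsule is at side (290,243), top (380,226), and the orange one at side (309,215), top (340,212). I'll confirm in a crop and triangulate.

```bash
python3 - <<'E'
from h import *
np.set_printoptions(precision=4,suppress=True)
a=cv2.imread('pics/side0.png');b=cv2.imread('pics/top0.png')
rs=lambda x:cv2.resize(x,(400,300),interpolation=cv2.INTER_CUBIC)
cv2.imwrite('pics/crop1.png',np.vstack([np.hstack([rs(a[130:220,340:460]),rs(b[100:175,230:330])]),np.hstack([rs(a[195:270,255:355]),rs(b[190:250,320:400])])]))
print('feeder tri',tri((384.7,191.4),(284.1,143.5)), onz('top',(284.1,143.5),0),onz('side',(384.7,191.4),0))
print('cap tri',tri((290.6,242.8),(378.8,224.3)),onz('top',(378.8,224.3),.026),onz('side',(290.6,242.8),.026))
print('or',tri((309.1,224.8),(337.2,213.2)),onz('top',(337.2,213.2),.003),onz('side',(309.1,224.8),.003))
print('rack',tri((302.4,237.6),(358.6,217.3)),onz('top',(358.6,217.3),0),onz('side',(302.4,237.6),0))
# colour-segment
hb=cv2.cvtColor(b,cv2.COLOR_BGR2HSV);ha=cv2.cvtColor(a,cv2.COLOR_BGR2HSV)
for nm,h in(('top',hb),('side',ha)):
    m=((h[...,0]>100)&(h[...,0]<125)&(h[...,1]>130)&(h[...,2]>70)).astype(np.uint8)
    n,l,st,c=cv2.connectedComponentsWithStats(m)
    print(nm,[(st[i].tolist(),c[i].round(1).tolist()) for i in range(1,n) if st[i,4]>15])
    m=((h[...,0]>5)&(h[...,0]<16)&(h[...,1]>150)&(h[...,2]>90)).astype(np.uint8)
    n,l,st,c=cv2.connectedComponentsWithStats(m)
    print(nm,'or',[(st[i].tolist(),c[i].round(1).tolist()) for i in range(1,n) if st[i,4]>15])
E
```

```text
feeder tri [0.6326 0.1434 0.0053] [0.6376 0.144  0.    ] [0.6313 0.1518 0.    ]
cap tri [ 0.4331 -0.0877  0.0263] [ 0.4348 -0.0876  0.026 ] [ 0.4319 -0.0874  0.026 ]
or [0.4623 0.0114 0.0007] [0.4625 0.0115 0.003 ] [0.4624 0.0079 0.003 ]
rack [ 0.4515 -0.041   0.0053] [ 0.4524 -0.0414  0.    ] [ 0.4505 -0.0335  0.    ]
top [([208, 83, 11, 11, 83], [212.8, 87.7]), ([258, 115, 38, 39, 1002], [276.5, 133.1]), ([441, 201, 15, 8, 34], [448.7, 204.1]), ([377, 223, 7, 7, 38], [380.1, 225.6]), ([29, 308, 11, 15, 53], [34.8, 312.7]), ([4, 348, 9, 8, 37], [7.8, 351.6])]
top or [([380, 110, 38, 37, 932], [399.4, 126.6])]
side [([228, 43, 23, 10, 47], [239.7, 47.3]), ([418, 104, 10, 5, 35], [422.4, 105.7]), ([369, 139, 41, 19, 588], [389.4, 148.0]), ([286, 232, 8, 12, 50], [289.6, 236.4]), ([309, 305, 16, 19, 130], [315.5, 313.9])]
side or [([388, 201, 52, 29, 1162], [413.5, 214.9]), ([305, 206, 7, 7, 30], [308.3, 209.3]), ([398, 257, 22, 12, 77], [408.2, 264.0])]
```

View pics/crop1.png

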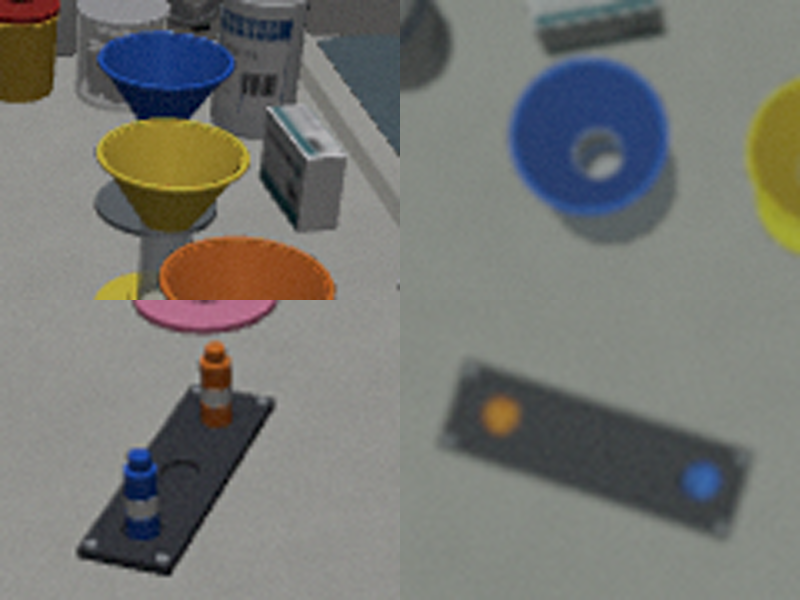

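The crop confirms it: the only blue funnel is on a grey foot behind the yellow one, and the blue capsule is in the rack's near/right seat. Next I refine both centres.

```bash
python3 - <<'E'
from h import *
from scipy.optimize import least_squares
np.set_printoptions(precision=4,suppress=True)
# feeder rim: outer ring bbox prediction vs. observed edges
def bbox(n,x,y,z,rad):
    p=np.array([proj(n,[x+rad*np.cos(a),y+rad*np.sin(a),z]) for a in np.linspace(0,6.28,90)])
    return np.r_[p.min(0),p.max(0)]
ot=np.array([258,115,296,154])-.5; os_=np.array([369,139,410])-.5
f=lambda v:np.r_[bbox('top',v[0],v[1],.114,.045)-ot,(bbox('side',v[0],v[1],.114,.045)-np.r_[os_[:2],os_[2],0])[:3]]
s=least_squares(f,[.634,.146]);print('feeder',s.x,s.fun)
g=lambda v:f(v)[:4]
s=least_squares(g,[.634,.146]);print('feeder top only',s.x,s.fun)
for z in(.035,.041,.049): print('cap top',onz('top',(380.1,225.6),z))
# side: blob of capsule blue x col 286..294 -> centre col 289.6 rows 232 top
for z in (.045,.041): print('cap side',onz('side',(289.6,236.4),z))
for X in ([.4335,-.0877,.003],[.4335,-.0877,.026],[.4335,-.0877,.049]): print(proj('side',X),proj('top',X))
print('or',onz('top',(340,212.5),.041))
E
```

```text
feeder [0.6339 0.1486] [-1.2729 -0.3537  1.2739  0.5966 -0.1702 -0.1265  0.4186]Traceback (most recent call last):
  File "<stdin>", line 12, in <module>
    return func(*args, **kwargs)
    result = trf(vector_fun.fun, vector_fun.jac, x0, f0, J0, lb, ub, ftol, xtol,
                 gtol, max_nfev, x_scale, loss_function, tr_solver,
                 tr_options.copy(), verbose, callback=callback_wrapped)
    return trf_no_bounds(
        fun, jac, x0, f0, J0, ftol, xtol, gtol, max_nfev, x_scale,
        loss_function, tr_solver, tr_options, verbose, callback=callback)
    f_new = fun(x_new)
    self._update_fun()
    ~~~~~~~~~~~~~~~~^^
    self.f = self.fun_wrapped(xp_copy(self.x))
             ~~~~~~~~~~~~~~~~^^^^^^^^^^^^^^^^^
    return np.atleast_1d(self.fun(x))
                         ~~~~~~~~^^^
    return self.f(x, *self.args, **self.kwargs)
           ~~~~~~^^^^^^^^^^^^^^^^^^^^^^^^^^^^^^
  File "<stdin>", line 11, in <lambda>
  File "<stdin>", line 9, in <lambda>
  File "<stdin>", line 6, in bbox
  File "h.py", line 16, in proj
    K,R,t=cam(n);p=K@(R@np.array(X,float)+t);return p[:2]/p[2]
          ~~~^^^
  File "h.py", line 4, in cam
    c=r.camera_model(n);K=np.array([[c['fx'],0,c['cx']],[0,c['fy'],c['cy']],[0,0,1]],float)
ValueError: time passes only in moves, steps and waits
```

```bash
sed -i 's/^def cam/import functools\n@functools.cache\ndef cam/' h.py; python3 - <<'E'
from h import *
from scipy.optimize import least_squares
np.set_printoptions(precision=4,suppress=True)
for z in(.035,.041,.049): print('cap top',onz('top',(380.1,225.6),z))
for z in (.045,.041,.037): print('cap side',onz('side',(289.6,236.4),z))
print('or',onz('top',(340,212.5),.041))
def bbox(n,x,y,z,rad):
    p=np.array([proj(n,[x+rad*np.cos(a),y+rad*np.sin(a),z]) for a in np.linspace(0,6.28,90)])
    return np.r_[p.min(0),p.max(0)]
ot=np.array([258,115,296,154])-.5
s=least_squares(lambda v:bbox('top',v[0],v[1],.114,.045)-ot,[.634,.146]);print('feeder top only',s.x,s.fun)
S=r.read_state();p=np.array(S['eef_pos']);R=np.array(S['eef_rot']);print(S['time_s'],p)
x,y=.4335,-.0877
print('delta', R.T@(np.array([x,y,.12])-p))
E
```

```text
cap top [ 0.4316 -0.0895  0.035 ]
cap top [ 0.4316 -0.0886  0.041 ]
cap top [ 0.4315 -0.0875  0.049 ]
cap side [ 0.4313 -0.0938  0.045 ]
cap side [ 0.4308 -0.088   0.041 ]
cap side [ 0.4302 -0.0823  0.037 ]
or [0.4627 0.0059 0.041 ]
feeder top only [0.6342 0.1486] [-1.2738 -0.4829  1.272   0.4654]
0.5 [ 0.2908 -0.5813  0.2533]
delta [-0.3776 -0.3484  0.1333]
```

>>> step_arm(
  deltas=[
    [[-0.02,-0.018,0],[0,0,-4],0.4],
    [[-0.055,-0.05,0],[0,0,-9],0.4],
    [[-0.09,-0.083,0],[0,0,-14],0.4],
    [[-0.125,-0.115,0],[0,0,-19],0.4],
    [[-0.16,-0.147,0],[0,0,-24],0.4],
    [[-0.195,-0.18,0.01],[0,0,-29],0.4],
    [[-0.23,-0.212,0.02],[0,0,-34],0.4],
    [[-0.265,-0.244,0.03],[0,0,-39],0.4],
    [[-0.3,-0.276,0.04],[0,0,-43],0.4],
    [[-0.325,-0.299,0.05],[0,0,-46],0.4],
  ],
  newtons=30,
)

```text
time_s: 1.5
eef_pos: [0.4136, -0.154, 0.2034]
eef_rot: [[0.956, -0.295, 0.001], [-0.295, -0.956, 0.001], [0.001, -0.001, -1.0]]
force: [0.9, -0.8, 0.3]
width: 0.0511
```

>>> step_arm(
  deltas=[
    [[-0.001,-0.03,0.01],[0,0,0],0.4],
    [[-0.002,-0.06,0.03],[0,0,0],0.4],
    [[-0.002,-0.0715,0.06],[0,0,0],0.4],
    [[-0.002,-0.0715,0.083],[0,0,0],0.4],
    [[-0.002,-0.0715,0.083],[0,0,0],0.4],
    [[-0.002,-0.0715,0.083],[0,0,0],0.4],
  ],
)

```text
time_s: 2.1
eef_pos: [0.4324, -0.0883, 0.1205]
eef_rot: [[0.954, -0.3, -0.0], [-0.3, -0.954, -0.0], [-0.0, 0.0, -1.0]]
force: [2.1, -0.0, 0.0]
width: 0.0513
```

```bash
python3 - <<'E'
from h import *
np.set_printoptions(precision=4,suppress=True)
a=r.get_image('side')[:,:,::-1];b=r.get_image('top')[:,:,::-1]
rs=lambda x:cv2.resize(x,(400,400),interpolation=cv2.INTER_CUBIC)
cv2.imwrite('pics/c2.png',np.hstack([rs(a[170:270,240:340]),rs(b[160:260,310:410])]))
S=r.read_state();print(S['eef_pos'],S['time_s'],S['width'],S['force'])
print('grip pt px',proj('side',[*S['eef_pos'][:2],S['eef_pos'][2]-.022]),proj('side',[*S['eef_pos'][:2],.049]))
E
```

```text
[ 0.4331 -0.0887  0.1214] 2.2 0.05145956189895525 [-0.047  -0.1139  0.0125]
grip pt px [289.4779 209.7675] [290.656  233.0323]
```

View pics/c2.png

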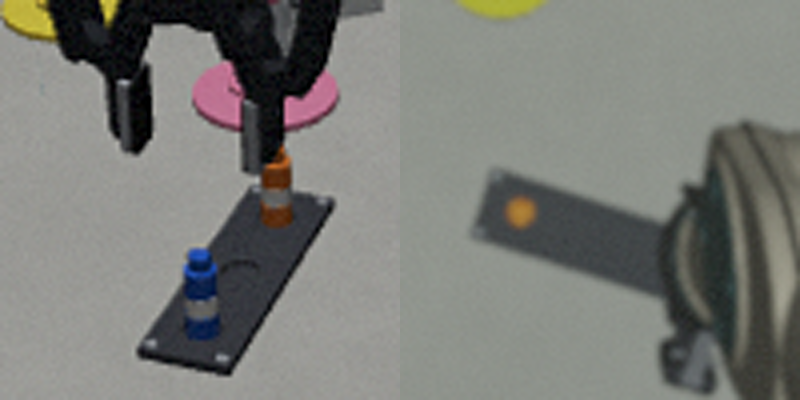

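The side crop shows the jaws straddling the blue capsule: finger tips at crop columns 130 and 260, capsule at 202, and the orange one clear behind. I'll descend and grip.

>>> step_arm(
  deltas=[
    [[0,0,0.025],[0,0,0],0.4],
    [[0,0,0.05],[0,0,0],0.4],
    [[0,0,0.07],[0,0,0],0.4],
    [[0,0,0.084],[0,0,0],0.4],
    [[0,0,0.084],[0,0,0],0.4],
    [[0,0,0.084],[0,0,0],0.6],
    [[0,0,0.084],[0,0,0],1.0],
    [[0,0,0.084],[0,0,0],1.0],
    [[0,0,0.084],[0,0,0],1.0],
    [[0,0,0.084],[0,0,0],1.0],
  ],
  newtons=30,
)

```text
time_s: 3.2
eef_pos: [0.4328, -0.0886, 0.0372]
eef_rot: [[0.954, -0.3, 0.001], [-0.3, -0.954, -0.002], [0.002, 0.001, -1.0]]
force: [-0.9, -1.3, 7.5]
width: 0.0149
```

>>> step_arm(
  deltas=[
    [[0,0,0],[0,0,0],1.0],
    [[0,0,-0.01],[0,0,0],1.0],
    [[0,0,-0.03],[0,0,0],1.0],
    [[0,0,-0.06],[0,0,0],1.0],
    [[0,0,-0.1],[0,0,0],1.0],
    [[0,0,-0.14],[0,0,0],1.0],
    [[0,0,-0.17],[0,0,0],1.0],
    [[0,0,-0.17],[0,0,0],1.0],
    [[0,0,-0.17],[0,0,0],1.0],
  ],
)

```text
time_s: 4.1
eef_pos: [0.4323, -0.0884, 0.2067]
eef_rot: [[0.954, -0.3, 0.001], [-0.3, -0.954, -0.001], [0.001, 0.0, -1.0]]
force: [-0.8, -0.1, -0.4]
width: 0.015
```

```bash
python3 - <<'E'
from h import *
np.set_printoptions(precision=4,suppress=True)
a=r.get_image('side')[:,:,::-1];b=r.get_image('top')[:,:,::-1]
rs=lambda x:cv2.resize(x,(400,500),interpolation=cv2.INTER_CUBIC)
cv2.imwrite('pics/c3.png',np.hstack([rs(a[145:270,240:340]),rs(b[135:260,310:410])]))
S=r.read_state();p=np.array(S['eef_pos']);R=np.array(S['eef_rot']);print(p,S['time_s'],S['width'],S['force'],S['joint_pos'])
print('px centre if held',proj('side',p+[0,0,-.010]))
print('to feeder',R.T@(np.array([.634,.1486,p[2]])-p))
E
```

```text
[ 0.4315 -0.0881  0.2055] 4.2 0.014841302615594586 [-0.8531 -0.0272 -0.6168] [ 36.4317  27.8803 -39.9203 121.1895  27.6805  40.2323 -39.3351]
px centre if held [286.0862 161.1892]
to feeder [ 0.1224 -0.2865 -0.0004]
```

View pics/c3.png

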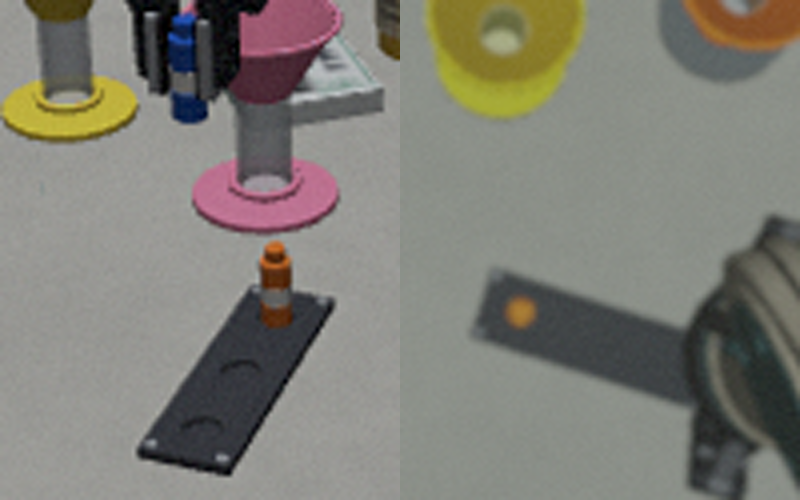

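The capsule is held upright between the pads (crop 188,75), and the orange one still stands at crop (277,285). I'll carry it over the blue funnel.

>>> step_arm(
  deltas=[
    [[0.005,-0.012,0],[0,0,0],1.0],
    [[0.017,-0.04,0],[0,0,0],1.0],
    [[0.032,-0.075,0],[0,0,0],1.0],
    [[0.048,-0.112,0],[0,0,0],1.0],
    [[0.064,-0.15,0],[0,0,0],1.0],
    [[0.08,-0.188,0],[0,0,0],1.0],
    [[0.096,-0.225,0],[0,0,0],1.0],
    [[0.11,-0.257,0],[0,0,0],1.0],
    [[0.119,-0.278,0],[0,0,0],1.0],
    [[0.1225,-0.2865,0],[0,0,0],1.0],
  ],
)

```text
time_s: 5.2
eef_pos: [0.6353, 0.1529, 0.2047]
eef_rot: [[0.955, -0.296, -0.001], [-0.296, -0.955, 0.002], [-0.002, -0.002, -1.0]]
force: [-0.3, 0.1, -1.3]
width: 0.015
```

>>> step_arm(
  deltas=[
    [[0,0,0],[0,0,0],1.0],
    [[0,0,0],[0,0,0],1.0],
    [[0,0,0],[0,0,0],1.0],
  ],
)

```text
time_s: 5.5
eef_pos: [0.6344, 0.1469, 0.206]
eef_rot: [[0.954, -0.301, -0.001], [-0.301, -0.954, -0.002], [-0.001, 0.002, -1.0]]
force: [0.5, -0.6, -0.9]
width: 0.0148
```

```bash
python3 - <<'E'
from h import *
np.set_printoptions(precision=4,suppress=True)
a=r.get_image('side')[:,:,::-1];b=r.get_image('top')[:,:,::-1]
rs=lambda x:cv2.resize(x,(400,400),interpolation=cv2.INTER_CUBIC)
cv2.imwrite('pics/c4.png',np.hstack([rs(a[90:190,340:440]),rs(b[85:185,230:330])]))
S=r.read_state();p=np.array(S['eef_pos']);R=np.array(S['eef_rot']);print(p,S['time_s'],S['width'],S['force'])
for z in(.183,.159,.114):print(z,proj('side',[.634,.1486,z]))
print('to feeder',R.T@(np.array([.634,.1486,.128])-p))
h=cv2.cvtColor(a.copy(),cv2.COLOR_BGR2HSV)
m=((h[...,0]>100)&(h[...,0]<125)&(h[...,1]>130)&(h[...,2]>60)).astype(np.uint8)
n,l,st,c=cv2.connectedComponentsWithStats(m)
print([(st[i].tolist(),c[i].round(1).tolist()) for i in range(1,n) if st[i,4]>15])
E
```

```text
[0.6347 0.1471 0.2064] 5.6 0.014707762209547311 [ 0.2081 -0.1564 -0.4802]
0.183 [391.1217 116.6965]
0.159 [390.3984 127.3627]
0.114 [389.0877 146.6939]
to feeder [-0.0011 -0.0013  0.0784]
[([227, 43, 24, 10, 72], [239.2, 47.4]), ([389, 101, 6, 12, 53], [391.5, 107.0]), ([418, 104, 10, 5, 39], [422.5, 105.9]), ([388, 117, 7, 7, 36], [390.7, 120.1]), ([369, 139, 41, 19, 595], [389.4, 148.1]), ([308, 305, 17, 20, 151], [315.2, 314.4])]
```

View pics/c4.png

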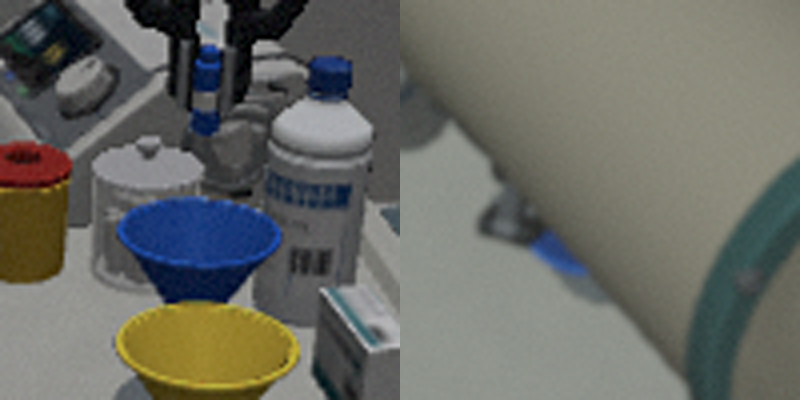

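The capsule hangs over the blue funnel: foot at side px (390,123), rim centre at (389,147), columns matching. I'll lower it into the mouth.

>>> step_arm(
  deltas=[
    [[-0.001,-0.001,0.015],[0,0,0],1.0],
    [[-0.001,-0.001,0.035],[0,0,0],1.0],
    [[-0.001,-0.001,0.055],[0,0,0],1.0],
    [[-0.001,-0.001,0.07],[0,0,0],1.0],
    [[-0.001,-0.001,0.08],[0,0,0],1.0],
    [[-0.001,-0.001,0.08],[0,0,0],1.0],
    [[-0.001,-0.001,0.08],[0,0,0],1.0],
    [[-0.001,-0.001,0.08],[0,0,0],1.0],
  ],
)

```text
time_s: 6.4
eef_pos: [0.635, 0.1502, 0.1273]
eef_rot: [[0.954, -0.3, 0.002], [-0.3, -0.954, 0.001], [0.001, -0.001, -1.0]]
force: [0.0, 0.3, -0.2]
width: 0.0148
```

```bash
python3 - <<'E'
from h import *
a=r.get_image('side')[:,:,::-1]
cv2.imwrite('pics/c5.png',cv2.resize(a[90:190,340:440],(500,500),interpolation=cv2.INTER_CUBIC))
S=r.read_state();print(S['eef_pos'],S['time_s'],S['width'],S['force'])
E
```

```text
[0.63500095 0.15015505 0.12732633] 6.45 0.01512394269287589 [-0.3639863   0.16718503 -0.21131142]
```

View pics/c5.png

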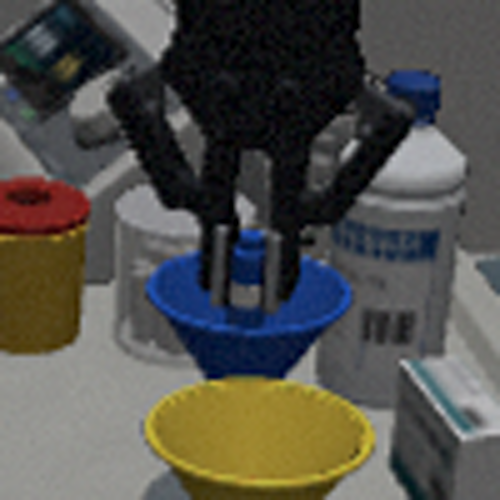

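The capsule and fingertips are centred inside the blue mouth (crop 247,280), and the force reads near zero. Now I release with a small opening and then rise.

>>> step_arm(
  deltas=[
    [[0,0,0],[0,0,0],0.7],
    [[0,0,0],[0,0,0],0.68],
    [[0,0,0],[0,0,0],0.68],
    [[0,0,0],[0,0,0],0.68],
    [[0,0,-0.01],[0,0,0],0.68],
    [[0,0,-0.04],[0,0,0],0.68],
    [[0,0,-0.08],[0,0,0],0.68],
    [[0,0,-0.12],[0,0,0],0.68],
    [[0,0,-0.14],[0,0,0],0.68],
    [[0,0,-0.14],[0,0,0],0.68],
  ],
)

```text
time_s: 7.45
eef_pos: [0.6361, 0.1511, 0.2711]
eef_rot: [[0.954, -0.3, 0.007], [-0.3, -0.954, 0.002], [0.006, -0.005, -1.0]]
force: [-0.5, 0.4, -0.1]
width: 0.0276
```

>>> step_arm(
  deltas=[
    [[-0.02,0.03,0],[0,0,0],0.68],
    [[-0.04,0.065,0],[0,0,0],0.68],
    [[-0.055,0.1,0],[0,0,0],0.68],
    [[-0.07,0.14,0],[0,0,0],0.68],
    [[-0.085,0.18,0],[0,0,0],0.68],
    [[-0.1,0.22,0],[0,0,0],0.68],
    [[-0.11,0.25,0],[0,0,0],0.68],
    [[-0.12,0.28,0],[0,0,0],0.68],
    [[-0.12,0.28,0],[0,0,0],0.68],
    [[-0.12,0.28,0],[0,0,0],0.68],
  ],
)

```text
time_s: 8.45
eef_pos: [0.4357, -0.0818, 0.2662]
eef_rot: [[0.954, -0.301, -0.0], [-0.301, -0.954, 0.0], [-0.0, -0.0, -1.0]]
force: [0.1, 0.4, 0.5]
width: 0.0274
```

```bash
python3 - <<'E'
from h import *
a=r.get_image('side')[:,:,::-1];b=r.get_image('top')[:,:,::-1]
rs=lambda x:cv2.resize(x,(400,300),interpolation=cv2.INTER_CUBIC)
cv2.imwrite('pics/c6.png',np.vstack([np.hstack([rs(a[130:220,340:460]),rs(b[100:175,230:330])]),np.hstack([rs(a[195:270,255:355]),rs(b[180:255,310:410])])]))
print([(d['uv'],d['conf']) for d in r.mark_of('side','blue_capsule_center')],[(d['uv'],d['conf']) for d in r.mark_of('top','blue_capsule_center')])
for z in(.031,.054):print(proj('top',[.634,.1486,z]),proj('side',[.634,.1486,z]))
S=r.read_state();print(S['eef_pos'],S['time_s'],S['width'],S['force'])
E
```

```text
[] [([282.9, 140.7], 0.56)]
[280.82204966 142.21945892] [386.81409803 180.22488353]
[279.701661   140.08785056] [387.42634287 171.19545891]
[ 0.43670309 -0.08021107  0.26634891] 8.65 0.027556711653956154 [ 0.14848144 -0.34457267 -0.10326257]
```

View pics/c6.png

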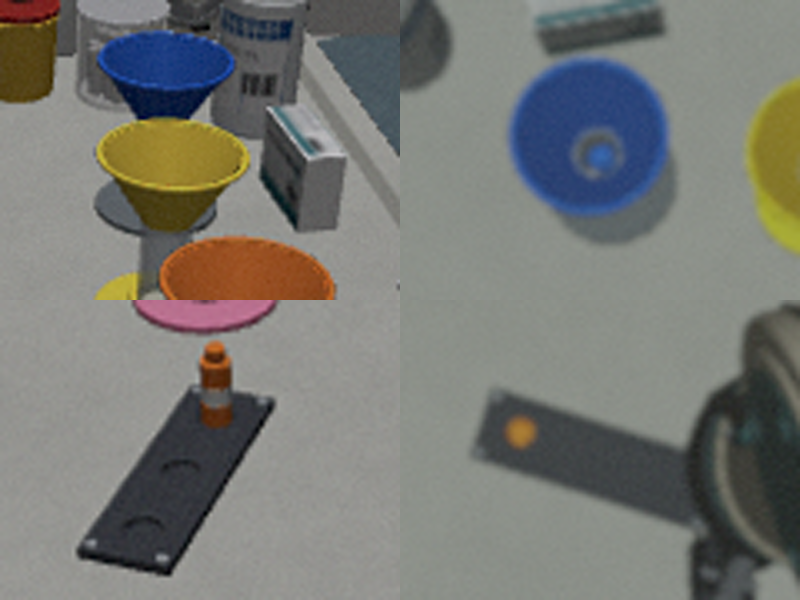

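The top crop shows a blue dot inside the throat at px (280,139), and orange still stands. The yellow funnel hides the well in the side view, so I'll check depth from the dot's position and size.

```bash
python3 - <<'E'
from h import *
np.set_printoptions(precision=2,suppress=True)
b=r.get_image('top')[:,:,::-1].copy()
c=b[120:160,258:303];cv2.imwrite('pics/c7.png',cv2.resize(c,(720,640),interpolation=cv2.INTER_CUBIC))
for z in(.046,.054,.068,.08,.1,.114):
    p=proj('top',[.634,.1486,z]);w=proj('top',[.642,.1486,z])-proj('top',[.626,.1486,z]);print(z,p,'16mm=',np.linalg.norm(w))
g=b.astype(int);m=(g[...,0]>115)&(g[...,0]-g[...,2]>50);m[:128]=0;m[150:]=0;m[:,:270]=0;m[:,290:]=0
ys,xs=np.nonzero(m);print(len(xs),xs.mean(),ys.mean(),xs.min(),xs.max(),ys.min(),ys.max())
E
```

```text
0.046 [280.1  140.84] 16mm= 6.5979615420511415
0.054 [279.7  140.09] 16mm= 6.653767238724306
0.068 [278.99 138.74] 16mm= 6.75373224142976
0.08 [278.37 137.55] 16mm= 6.841837756946359
0.1 [277.29 135.49] 16mm= 6.993900646488905
0.114 [276.5 134. ] 16mm= 7.104428806904174
293 281.1194539249147 137.39590443686006 270 289 128 149
```

View pics/c7.png

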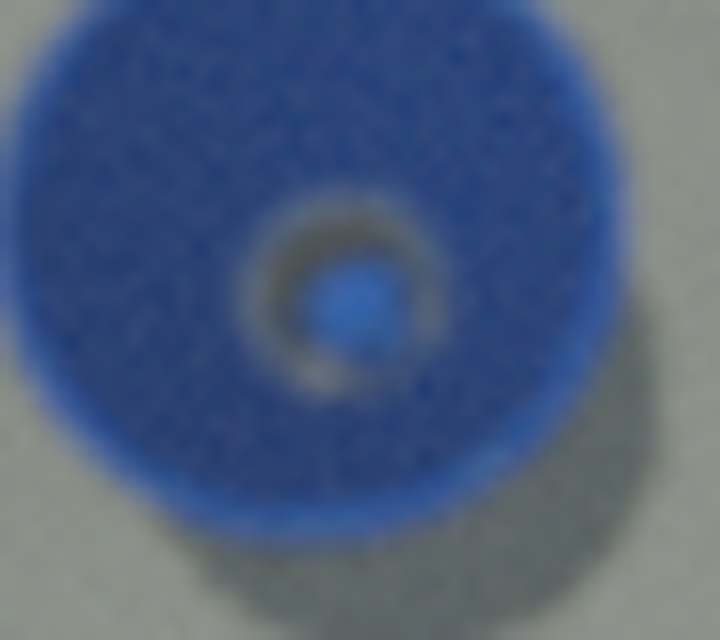

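The dot is at px (280.3,138.9) and 6.6 px across, about 16 mm. It lies fully inside the throat ring, whose centre is (279.6,138.3), and is shifted toward lower height. That fits the capsule standing in the well with its top near z 54 mm. A jam would put its top about 4–5 px higher and overlapping the ring.

```bash
python3 -c "
from plant import r
print(r.finish_job())"
```

```text
the job is handed in; nothing more can be done
None
```

I took the blue capsule from its end seat, carried it over the blue funnel, lowered it into the mouth, released it, and moved the arm clear. The job was handed in at about 9 s; no verdict was reported.

- **Blue capsule:** the last top picture shows it about 16 mm across and fully inside the throat. Its position fits standing upright in the well.
- **Orange capsule:** it still stands in its seat and looks unmoved.
- **Forces:** the readings were close to zero at the end. The highest I saw was 7.5 N, while gripping.
- **Not confirmed:** the yellow feeder hides the well in the side view, so the capsule's depth rests on the top view alone. The network found no blue capsule in the side picture. In the top view it marked it at (282.9, 140.7), about 3 px from where I read it and about 2–3 px from the predicted spot.

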